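Sort the netsuke carver's bench

TASK

Sort the five loose pieces on the bench: stand the two finished carvings (snail and rabbit) upright in the blue-lined tray, one to a compartment; lay both wood offcuts (maple and ebony) on the bottom of the cedar box, neither standing on end nor resting on the other; and put the green stone on the bottom of the white dish without shifting the grey pebble already there. Set each piece down gently, never dropping it.

Things in the scene. Friction and masses are not known exactly. Their poses are not given: they have to be found in the camera images.
- snail_mid (a point): Finished netsuke carving: a snail in red-brown camellia wood, standing on its foot, 45 mm long (x), 36 mm high. Position given at its centre, half-way up; z axis up. x runs from head (-x) to tail (+x); the shell, centred on this point, has flat sides 26 mm apart across y and spans x -16 to 16 mm; the foot is 22 mm wide.
- rabbit_mid (a point): Finished netsuke carving: a crouching rabbit in yellow boxwood, ears laid back, 48 mm long (x), 30 mm wide (y), 36 mm high. Position given at its centre, half-way up; z axis up. The head is at -x; the sides to take hold of are 30 mm apart across y.
- maple_mid (a point): Rough offcut of pale maple with a strip of dark bark along one edge: block 56 mm long (x), 32 mm wide (y), 28 mm high. Position given at its centre, half-way up; z axis up. 
- ebony_mid (a point): Offcut of black ebony with a thin brown streak on top: block 50 mm long (x), 30 mm wide (y), 26 mm high. Position given at its centre, half-way up; z axis up. 
- stone_mid (a point): Mottled green beach stone, round from above: 42 mm across, 26 mm high, flat underneath. Position given at its centre, half-way up; z axis up. 
- carving_tray: Shallow tray of pale paulownia wood lined with dark blue cloth, for finished carvings: outside 116 mm (x) by 170 mm (y), 24 mm high, walls 6 mm. A 6 mm divider along its x axis at y = 0, 22 mm high, makes two compartments, each 104 mm (x) by 76 mm (y), centred at y = +41 and y = -41 mm. Fixed to the bench. Origin at the centre of its underside; the floor inside is 7 mm above it. Empty at the start.
- offcut_box: Open box of dark red-brown cedar with black iron corners, for wood offcuts: outside 120 mm (x) by 174 mm (y), 34 mm high, walls 8 mm, inside 104 by 158 mm, undivided. Fixed to the bench. Origin at the centre of its underside; the floor inside is 6 mm above it. Empty at the start.
- stone_dish: Rectangular white glazed ceramic dish, for stones: outside 116 mm (x) by 170 mm (y), 24 mm high, walls 6 mm, inside 104 by 158 mm, undivided. Fixed to the bench. Origin at the centre of its underside; the floor inside is 6 mm above it. The grey pebble lies in it at the start.
- pebble_mid (a point): Dark grey pebble with a thin white line across its top that already lies in the white dish, anywhere along its length (within 50 mm of its middle along y and 12 mm along x): round from above, 36 mm across, 20 mm high, loose. Position given at its centre, half-way up. It is to stay where it is.
There are look-alikes about, which are no part of the job. What is shaped like the part that bears stone_mid but orange or purple is not meant.

How it is judged:
By the outcome, as a careful person would: the job done as asked, in the order asked, and still so for the second after the job is handed in, with the robot touching nothing.
It also fails if it takes over 122 s, if anything falls off the work surface, if the arm or the gripper's body presses on something with over 40 N, if the wrist force passes 120 N, or if a joint passes its speed limit or range.

ROBOT

A 6-joint arm with a two-finger parallel gripper is mounted at the origin on the work surface. World frame = base frame: x ahead of the robot, y to its left, z up, the work surface at z = 0. Lengths are in m, angles in degrees, forces in N, time in s.
With the tool pointing down it reaches from about 0.4 to 0.825 m from the base axis. Payload 7 kg.
Tool frame: the origin (TCP) lies on the centre line of the jaws, within the pads' length; the fingertips stand r.tip_reach ahead of it and the grasp point (between the pads) is the TCP (r.tip_reach is the distance from the TCP to the fingertips, in m); z points along the fingers, y is the line along which they close (so a half turn about z gives the same grasp; the last joint's range is limited). The gripper opens to 88 mm and grips with 3 to 60 N. Pads are 19 mm wide; open, the fingers measure 130 mm over their backs; the gripper's body (78 mm by 193 mm) begins 47 mm behind the grasp point.
Start: joints at [87.84, 20.546, 0.682, 0, -70.136, -16.507], TCP at [0.216, 0.639, 0.246] pointing down, gripper open.
Joint ranges: [-176.03, 176.03], [-82.01, 121.73], [-58.28, 71.71], [-173.87, 95.51], [-174.79, -0.11], [-173.66, 173.66]. Speed limits (degrees/s): [136.94, 136.94, 172.46, 180, 180, 180].

INTERFACE

Orientations are given as [roll, pitch, yaw] about the fixed x, y, z axes, in that order (R = Rz(yaw) Ry(pitch) Rx(roll)).
In Python, from plant import sensors, cams, r gives the robot as it stands.
- The arm moves only by the tool drive_tool, never from a script. Its argument "rows" is a list of rows, each an object of numbers: "fingers": the gripper's target within -1 to 1 (fully open at 1, half-way at 0, shut at -1); "x", "y", "z": the shift along the tool's x, y, z in m; "spin": the turn about the tool's z in rad. A call has 1 to 10 rows; each row is the pose to reach, as a shift and turn from the pose commanded when the call began, along the tool's axes at that moment; what a row does not reach only later rows make up. A row lasts 1/8 s, in which the tool goes at most 62.5 mm and 10.7 degrees, less where a joint would pass 70% of its speed; a pose out of reach is approached as far as the arm can. A call with a gripper value outside its range is refused whole. The fingers move at their own pace and stop on an object; "newtons" is the grip in N (left out, the last holds). Time passes only in rows, so rows that repeat a pose let the fingers close. It gives the time, the measured TCP pose, the force, the opening and the grip force at its end, in the units of the state.
- sensors.get_state(): the state, without advancing time (a new reading comes with each control period).
- cams.capture(name): name is "side" or "top"; returns a dict with "pixels" (400x640x3 uint8, red, green, blue), "intrinsics" (3x3 intrinsics, pixels), "k1" (the pictures are not rectified: a ray, as slopes to the right and down, at radius r is drawn at 1 + k1 r^2 times it, then the intrinsics apply), "eye" and "orientation" of the camera in the world. Camera axes: x right, y up, looking along -z (the intrinsics and any distortion apply to the point x, -y, -z); pixel columns grow to the right and rows downward; lengths in m; the calibration is good to about 2 mm. A picture is of the moment at which its call begins. There is no depth.
- r.close_job(): hands the job in; it is judged then, once.
The state is a dict: "time_s": time; "joints": joint angles; "qd": joint speeds; "joint_torque": joint torques, N m; "tcp_pos": TCP position; "eef_rot": TCP orientation; "contact_force": force on the tool from outside, world axes, zero at the start; "moment": the same for the moment, N m; "gripper_width": finger opening in m; "gripper_force": force on a finger pad.
Only numpy, scipy, OpenCV 4.12 (cv2) and the standard library are available. Lean on these libraries where they do the work, as an engineer would, in place of code of your own. Each camera call takes 0.05 s, during which the arm holds its last target. There are 200 camera calls.

## Working session

There is one attempt and no reset: what is moved stays moved. The work goes in short steps, Python scripts to look and compute and a tool call to move; the robot and the scene stay as the last step left them, time stands still between calls to the robot, and variables do not carry over. Pictures are saved under pics/ and viewed, at most 14 in all, crops included, and the job is handed in when it is done.

Besides the shell and the picture viewer there is one more tool, called after ">>>" as name(argument=value, ...), one argument or row to a line, values as JSON. drive_tool: Moves the arm, as the interface text tells. Its arguments: {"type":"object","properties":{"rows":{"type":"array"},"newtons":{"type":"number"}},"required":["rows"]}

```bash
mkdir -p pics; ls
python3 - <<'E'
from plant import sensors,cams,r
import cv2,numpy as np,pickle
s=sensors.get_state();print({k:np.round(v,4).tolist() for k,v in s.items()},r.tip_reach)
for n in("top","side"):
    c=cams.capture(n);pickle.dump(c,open(f"{n}.pkl","wb"));cv2.imwrite(f"pics/{n}0.png",c["pixels"][:,:,::-1])
    print(n,c["intrinsics"],c["k1"],c["eye"],c["orientation"])
E
```

```text
pics
{'time_s': 0.0, 'joints': [87.8392, 20.5902, 0.636, -0.0209, -70.1352, -16.5041], 'qd': [0.0227, 0.0234, 0.0281, -0.0095, -0.0361, 0.0916], 'joint_torque': [0.0004, -58.2726, 29.306, 6.9971, 0.0069, -0.0002], 'tcp_pos': [0.2159, 0.6391, 0.2447], 'eef_rot': [179.9087, -0.0065, -18.672], 'contact_force': [0.3108, -0.5522, -1.2343], 'moment': [0.0976, 0.027, -0.0293], 'gripper_force': 0.0, 'gripper_width': 0.0874} 0.019
top [[448.29610951   0.         315.48289482]
 [  0.         448.29610951 195.86096105]
 [  0.           0.           1.        ]] -0.014841581047606163 [0.36094133 0.01818907 1.01777524] [  9.64941977  -1.69977908 -90.35698212]
side [[508.38899043   0.         320.70859513]
 [  0.         508.38899043 201.3158669 ]
 [  0.           0.           1.        ]] -0.10632994210012858 [ 0.06508617 -1.02939079  0.71068016] [ 5.97022028e+01 -3.99338986e-02 -2.34775327e+01]
```

View pics/top0.png

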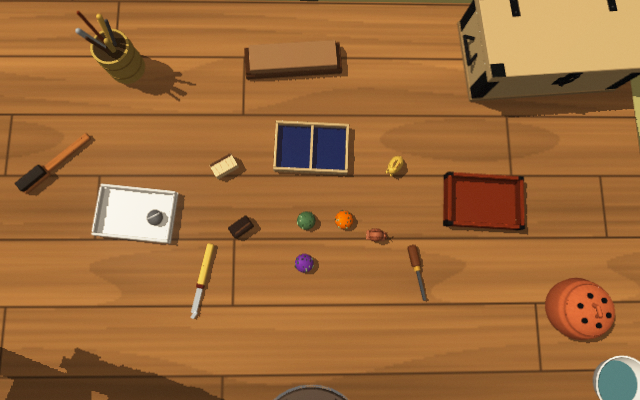

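View pics/side0.png

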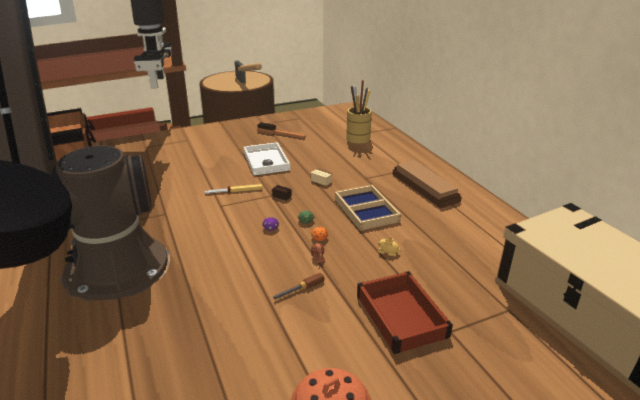

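Candidates for the stone: green (306,220), orange (345,220) and purple (304,263). Green is the one described. The snail (376,236) is reddish and close to the orange stone. The rabbit is yellow (396,166), the maple pale (225,166), the ebony black (241,228) and the pebble grey (155,217). I'll check these in a close crop.

```bash
python3 - <<'E'
import cv2,pickle
p=pickle.load(open("top.pkl","rb"))["pixels"][:,:,::-1]
cv2.imwrite("pics/crop.png",cv2.resize(p[145:280,205:415],None,fx=3.8,fy=3.8,interpolation=cv2.INTER_CUBIC))
E
cat > h.py <<'E'
import numpy as np,cv2,pickle
from scipy.spatial.transform import Rotation as R
def cast(c,uv,z):
    """pixels (n,2) -> world points on the plane at height z"""
    K=c["intrinsics"];uv=np.reshape(uv,(-1,1,2)).astype(float)
    d=cv2.undistortPoints(uv,K,np.array([c["k1"],0,0,0,0.]))[:,0]
    d=np.c_[d[:,0],-d[:,1],-np.ones(len(d))]
    d=R.from_euler("xyz",c["orientation"],degrees=True).apply(d)
    e=np.array(c["eye"]);return e+d*((z-e[2])/d[:,2])[:,None]
def blob(c,lo,hi,roi,close=3):
    """largest blob's contour by HSV range in roi (x0,y0,x1,y1)"""
    x0,y0,x1,y1=roi
    m=cv2.inRange(cv2.cvtColor(np.ascontiguousarray(c["pixels"][y0:y1,x0:x1]),cv2.COLOR_RGB2HSV),lo,hi)
    m=cv2.morphologyEx(m,cv2.MORPH_CLOSE,np.ones((close,close)))
    q=max(cv2.findContours(m,cv2.RETR_EXTERNAL,cv2.CHAIN_APPROX_NONE)[0],key=cv2.contourArea)
    return q[:,0]+[x0,y0]
def rect(c,q,z):
    """min-area rectangle of a contour on plane z: centre, sizes (mm), yaw of long side"""
    p=cast(c,q,z)[:,:2].astype(np.float32)*1000
    (x,y),(a,b),t=cv2.minAreaRect(p)
    if a<b:a,b,t=b,a,t+90
    return np.round([x,y,a,b,(t+90)%180-90],1)
E
python3 - <<'E'
from h import *
c=pickle.load(open("top.pkl","rb"))
hsv=cv2.cvtColor(c["pixels"],cv2.COLOR_RGB2HSV)
for n,(u,v) in dict(snail=(376,236),rabbit=(396,166),maple=(225,166),ebony=(241,228),green=(306,220),pebble=(155,217),tray=(290,145),box=(485,200),dish=(120,205),wood=(340,190),shadow=(258,222),rim=(311,145)).items(): print(n,hsv[v,u],hsv[v-4,u-4],hsv[v+3,u+3],cast(c,(u,v),.015).round(3))
E
```

```text
snail [  8 176 154] [  9 173 171] [  9 178  89] [[ 0.44  -0.148  0.015]]
rabbit [ 19 181 224] [ 22 177 235] [ 18 183 107] [[ 0.601 -0.199  0.015]]
maple [ 22  97 241] [ 22  99 240] [ 18 116 194] [[0.601 0.194 0.015]]
ebony [ 11 157  94] [ 10 123  54] [ 13 159  37] [[0.459 0.154 0.015]]
green [ 49 104 118] [ 50 107 124] [ 49 109  94] [[0.476 0.009 0.015]]
pebble [ 19  32 111] [ 19  31 114] [16 41 80] [[0.484 0.346 0.015]]
tray [116 139  88] [117 132  87] [117 132  87] [[0.651 0.046 0.015]]
box [  7 221 129] [  6 214 130] [  7 214 131] [[ 0.521 -0.402  0.015]]
dish [ 23  12 249] [ 21  14 250] [ 23  13 249] [[0.511 0.425 0.015]]
wood [ 14 171 167] [ 14 171 164] [ 14 167 160] [[ 0.545 -0.069  0.015]]
shadow [ 14 168 155] [ 14 167 165] [ 15 173 164] [[0.472 0.117 0.015]]
rim [ 19 119 223] [116 144  85] [125 111  46] [[ 0.651 -0.003  0.015]]
```

View pics/crop.png

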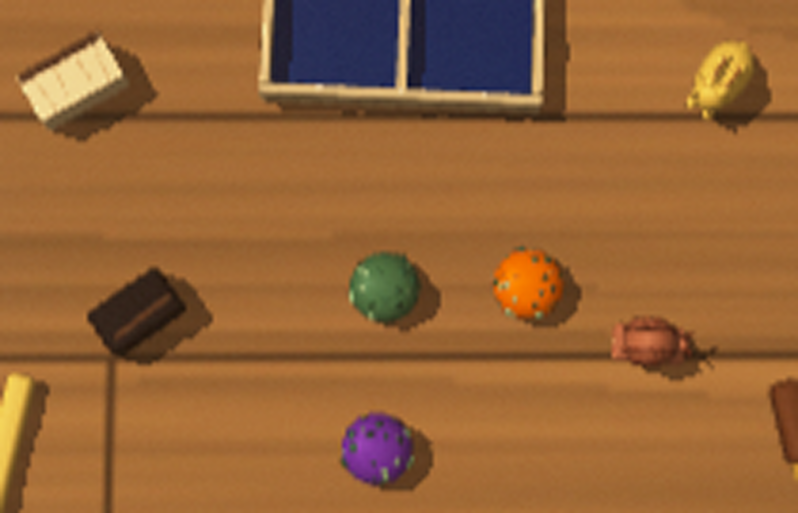

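The crop confirms green at crop (385,287), with orange at (528,285) and purple at (377,448) rejected. The snail at (650,343) lies along the image row with its feelers to the right. The rabbit at (725,78) has its head lower-left.

Run:
```python
from h import *
T=pickle.load(open("top.pkl","rb"));S=pickle.load(open("side.pkl","rb"))
J=dict(snail=((4,100,100),(12,190,255),(360,222,395,248),.018,(304,238,330,266)),
rabbit=((17,150,150),(30,255,255),(382,150,410,182),.018,(375,235,402,260)),
maple=((15,20,170),(30,135,255),(205,148,245,185),.014,(305,165,335,188)),
ebony=((0,0,0),(180,255,70),(222,210,256,243),.013,(268,182,296,202)),
stone=((35,50,50),(80,255,255),(292,206,322,234),.013,(295,206,318,228)),
pebble=((0,0,30),(180,90,135),(142,206,166,228),.016,(259,154,276,170)))
for n,(lo,hi,roi,z,sr) in J.items():
    q=blob(T,lo,hi,roi);M=cv2.moments(q);cen=(M["m10"]/M["m00"],M["m01"]/M["m00"])
    m=cv2.fitEllipse(q)
    try:
        q2=blob(S,lo,hi,sr);M=cv2.moments(q2);c2=cast(S,(M["m10"]/M["m00"],M["m01"]/M["m00"]),z).round(4)[0,:2];w=cv2.boundingRect(q2)
    except Exception as e: c2=w=None
    print(n,cv2.boundingRect(q),"cen",cast(T,cen,z).round(4)[0,:2],"side",c2,w,rect(T,q,z),"ell",np.round(m[2]))
# containers: outer rims
for n,lo,hi,roi,z in (("tray",(100,60,20),(135,255,160),(268,115,356,180),.007),("dish",(0,0,150),(180,60,255),(85,178,185,248),.02),("box",(0,190,20),(10,255,255),(435,165,535,236),.02)):
    q=blob(T,lo,hi,roi,11); print(n,cv2.boundingRect(q),rect(T,q,z))
```

```text
snail (366, 228, 21, 13) cen [ 0.4438 -0.1451] side [ 0.4418 -0.1483] (311, 238, 16, 25) [ 444.  -147.6   45.4   26.9   89.7] ell 87.0
rabbit (386, 156, 17, 20) cen [ 0.6048 -0.1929] side [ 0.6007 -0.1983] (380, 239, 19, 16) [ 604.7 -192.    54.1   23.1  -38.9] ell 34.0
maple (211, 155, 26, 22) cen [0.6017 0.1972] side [0.6065 0.2203] (310, 168, 21, 10) [601.7 197.2  56.4  26.9 -59.1] ell 61.0
ebony (228, 216, 26, 24) cen [0.4603 0.1551] side [0.459  0.1525] (272, 186, 19, 16) [456.4 151.1  50.3  45.7 -55.5] ell 46.0
stone (297, 212, 18, 17) cen [0.4764 0.0099] side [0.4746 0.0102] (299, 211, 15, 12) [476.6  10.1  38.3  36.2  89.8] ell 91.0
pebble (148, 210, 15, 16) cen [0.4832 0.346 ] side [0.4807 0.3479] (263, 160, 10, 6) [482.8 345.7  33.9  31.    2.9] ell 47.0
tray (277, 126, 69, 43) [647.9  -3.3 156.8  97.4  87.3]
dish (92, 184, 86, 64) [491.9 393.4 174.6 126.4  81. ]
box (443, 173, 82, 57) [ 519.8 -396.9  187.3  125.5   86.2]
```

```bash
cat > g.py <<'E'
import sys,numpy as np
from plant import sensors
def go(*goals):
    """print tool-axis shifts and spin from the pose now to (x,y,z[,yaw]) goals"""
    s=sensors.get_state();p=np.array(s["tcp_pos"]);w=np.radians(s["eef_rot"][2])
    print("t",round(s["time_s"],2),"pos",p.round(4),"rot",np.round(s["eef_rot"],1),"w",round(s["gripper_width"],4),"j6",round(s["joints"][5]))
    for g in goals:
        d=np.array(g[:3])-p;yaw=g[3] if len(g)>3 else np.degrees(w)
        t=np.radians((np.degrees(w)-yaw+180)%360-180)
        print(g,"x %.4f y %.4f z %.4f spin %.3f"%(d[0]*np.cos(w)+d[1]*np.sin(w),d[0]*np.sin(w)-d[1]*np.cos(w),-d[2],t))
if __name__=="__main__":go(*[tuple(map(float,a.split(","))) for a in sys.argv[1:]])
E
python3 g.py .5,.25,.2,-56 .443,-.146,.15,-93
python3 - <<'E'
from h import *
p=pickle.load(open("top.pkl","rb"))["pixels"][:,:,::-1]
a=cv2.resize(p[165:240,435:535],None,fx=6,fy=6,interpolation=cv2.INTER_CUBIC)[:, :600]
b=cv2.resize(p[175:250,85:185],None,fx=6,fy=6,interpolation=cv2.INTER_CUBIC)
cv2.imwrite("pics/boxdish.png",cv2.resize(np.vstack([a,b]),None,fx=.66,fy=.66))
E
```

```text
t 0.1 pos [0.2159 0.6391 0.2447] rot [179.9  -0.  -18.7] w 0.0878 j6 -17
(0.5, 0.25, 0.2, -56.0) x 0.3937 y 0.2777 z 0.0447 spin 0.651
(0.443, -0.146, 0.15, -93.0) x 0.4665 y 0.6711 z 0.0947 spin 1.297
```

View pics/boxdish.png

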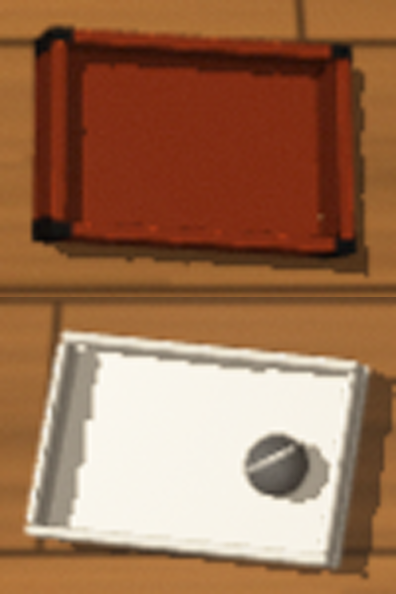

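The box (upper part) has its rim corners near crop (52,30), (352,47), (354,248) and (52,235). The dish (lower part) has rim corners near (63,333), (357,365), (327,565) and (28,533), with the pebble at (277,465), on the robot-right side. I'll start toward the snail.

>>> drive_tool(
  rows=[
    {"fingers": 1, "x": 0.394, "y": 0.278, "z": 0.045, "spin": 0.65},
    {"fingers": 1, "x": 0.394, "y": 0.278, "z": 0.045, "spin": 0.65},
    {"fingers": 1, "x": 0.394, "y": 0.278, "z": 0.045, "spin": 0.65},
    {"fingers": 1, "x": 0.394, "y": 0.278, "z": 0.045, "spin": 0.65},
    {"fingers": 1, "x": 0.394, "y": 0.278, "z": 0.045, "spin": 0.65},
    {"fingers": 1, "x": 0.394, "y": 0.278, "z": 0.045, "spin": 0.65},
    {"fingers": 0.3, "x": 0.466, "y": 0.671, "z": 0.095, "spin": 1.297},
    {"fingers": 0.3, "x": 0.466, "y": 0.671, "z": 0.095, "spin": 1.297},
    {"fingers": 0.3, "x": 0.466, "y": 0.671, "z": 0.095, "spin": 1.297},
    {"fingers": 0.3, "x": 0.466, "y": 0.671, "z": 0.095, "spin": 1.297},
  ],
  newtons=15,
)

```text
time_s: 1.35
tcp_pos: [0.4391, 0.0879, 0.1796]
eef_rot: [-180.0, 0.0, -93.2]
contact_force: [1.6, 0.0, 0.3]
gripper_width: 0.0579
gripper_force: 0.0
```

```bash
python3 - <<'E'
from h import *
c=pickle.load(open("top.pkl","rb"))
B=np.array([(52,30),(352,47),(354,248),(52,235)])/3.96+[435,165]
D=(np.array([(63,333),(357,365),(327,565),(28,533)])-[0,297])/3.96+[85,175]
for n,q,z in(("box",B,.034),("dish",D,.024)):
    p=cast(c,q,z)[:,:2];print(n,p.round(3).tolist(),p.mean(0).round(4),rect(c,q,z))
E
python3 g.py .443,-.146,.15,-93 .443,-.146,.022,-93
```

```text
box [[0.581, -0.314], [0.572, -0.488], [0.455, -0.48], [0.463, -0.307]] [ 0.5179 -0.3971] [ 517.5 -397.7  174.9  118.1   86.8]
dish [[0.557, 0.467], [0.539, 0.301], [0.426, 0.313], [0.444, 0.478]] [0.4915 0.3899] [491.6 390.  167.9 113.4  83.7]
t 1.35 pos [0.4391 0.0879 0.1796] rot [-180.     0.   -93.2] w 0.0579 j6 -40
(0.443, -0.146, 0.15, -93.0) x 0.2333 y -0.0170 z 0.0296 spin -0.003
(0.443, -0.146, 0.022, -93.0) x 0.2333 y -0.0170 z 0.1576 spin -0.003
```

>>> drive_tool(
  rows=[
    {"fingers": 0.3, "x": 0.233, "y": -0.017, "z": 0.03},
    {"fingers": 0.3, "x": 0.233, "y": -0.017, "z": 0.03},
    {"fingers": 0.3, "x": 0.233, "y": -0.017, "z": 0.03},
    {"fingers": 0.3, "x": 0.233, "y": -0.017, "z": 0.03},
    {"fingers": 0.3, "x": 0.233, "y": -0.017, "z": 0.03},
    {"fingers": 0.3, "x": 0.233, "y": -0.017, "z": 0.08},
    {"fingers": 0.3, "x": 0.233, "y": -0.017, "z": 0.08},
    {"fingers": 0.3, "x": 0.233, "y": -0.017, "z": 0.08},
  ],
)

```text
invalid input
```

```bash
python3 g.py .443,-.146,.022,-93
python3 - <<'E'
from plant import cams
import cv2
a=cams.capture("top")["pixels"][190:270,320:440,::-1];b=cams.capture("side")["pixels"][190:280,260:380,::-1]
import numpy as np
cv2.imwrite("pics/s1.png",cv2.resize(np.vstack([a,b]),None,fx=3.5,fy=3.5,interpolation=cv2.INTER_CUBIC))
E
```

```text
t 1.35 pos [0.4391 0.0879 0.1796] rot [-180.     0.   -93.2] w 0.0579 j6 -40
(0.443, -0.146, 0.022, -93.0) x 0.2333 y -0.0170 z 0.1576 spin -0.003
```

View pics/s1.png

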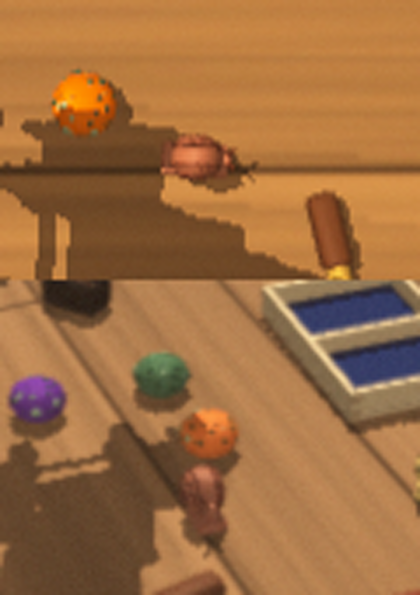

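The picture shows the snail at crop (200,158), standing on its foot with its axis nearly along the row and clear of the orange stone. I'll resend the move with every field filled in.

>>> drive_tool(
  rows=[
    {"fingers": 0.3, "x": 0.233, "y": -0.017, "z": 0.03, "spin": 0},
    {"fingers": 0.3, "x": 0.233, "y": -0.017, "z": 0.03, "spin": 0},
    {"fingers": 0.3, "x": 0.233, "y": -0.017, "z": 0.03, "spin": 0},
    {"fingers": 0.3, "x": 0.233, "y": -0.017, "z": 0.03, "spin": 0},
    {"fingers": 0.3, "x": 0.233, "y": -0.017, "z": 0.03, "spin": 0},
    {"fingers": 0.3, "x": 0.233, "y": -0.017, "z": 0.08, "spin": 0},
    {"fingers": 0.3, "x": 0.233, "y": -0.017, "z": 0.08, "spin": 0},
    {"fingers": 0.3, "x": 0.233, "y": -0.017, "z": 0.08, "spin": 0},
  ],
)

```text
time_s: 2.45
tcp_pos: [0.4452, -0.1432, 0.1009]
eef_rot: [-180.0, -0.0, -92.9]
contact_force: [0.9, 0.3, 1.2]
gripper_width: 0.0568
gripper_force: 0.0
```

```bash
python3 g.py .443,-.146,.022,-93
```

```text
t 2.45 pos [ 0.4452 -0.1432  0.1009] rot [-180.    -0.   -92.9] w 0.0568 j6 -9
(0.443, -0.146, 0.022, -93.0) x 0.0029 y 0.0021 z 0.0789 spin 0.002
```

>>> drive_tool(
  rows=[
    {"fingers": 0.3, "x": 0.003, "y": 0.002, "z": 0.03, "spin": 0},
    {"fingers": 0.3, "x": 0.003, "y": 0.002, "z": 0.06, "spin": 0},
    {"fingers": 0.3, "x": 0.003, "y": 0.002, "z": 0.078, "spin": 0},
    {"fingers": 0.3, "x": 0.003, "y": 0.002, "z": 0.078, "spin": 0},
    {"fingers": -0.6, "x": 0.003, "y": 0.002, "z": 0.078, "spin": 0},
    {"fingers": -0.6, "x": 0.003, "y": 0.002, "z": 0.078, "spin": 0},
    {"fingers": -0.6, "x": 0.003, "y": 0.002, "z": 0.078, "spin": 0},
    {"fingers": -0.6, "x": 0.003, "y": 0.002, "z": 0.078, "spin": 0},
    {"fingers": -0.6, "x": 0.003, "y": 0.002, "z": 0.078, "spin": 0},
  ],
)

```text
time_s: 3.58
tcp_pos: [0.4426, -0.1466, 0.0223]
eef_rot: [-180.0, -0.0, -93.0]
contact_force: [-2.1, 1.2, 7.0]
gripper_width: 0.0261
gripper_force: 14.8
```

```bash
python3 g.py .647,.038,.10,-93 .643,-.044,.1,-93
```

```text
t 3.58 pos [ 0.4426 -0.1466  0.0223] rot [-180.   -0.  -93.] w 0.0261 j6 -9
(0.647, 0.038, 0.1, -93.0) x -0.1950 y -0.1946 z -0.0777 spin 0.001
(0.643, -0.044, 0.1, -93.0) x -0.1129 y -0.1949 z -0.0777 spin 0.001
```

>>> drive_tool(
  rows=[
    {"fingers": -0.6, "x": 0, "y": 0, "z": -0.04, "spin": 0},
    {"fingers": -0.6, "x": 0, "y": 0, "z": -0.08, "spin": 0},
    {"fingers": -0.6, "x": -0.195, "y": -0.195, "z": -0.08, "spin": 0},
    {"fingers": -0.6, "x": -0.195, "y": -0.195, "z": -0.08, "spin": 0},
    {"fingers": -0.6, "x": -0.195, "y": -0.195, "z": -0.08, "spin": 0},
    {"fingers": -0.6, "x": -0.195, "y": -0.195, "z": -0.08, "spin": 0},
    {"fingers": -0.6, "x": -0.195, "y": -0.195, "z": -0.08, "spin": 0},
    {"fingers": -0.6, "x": -0.195, "y": -0.195, "z": -0.08, "spin": 0},
    {"fingers": -0.6, "x": -0.195, "y": -0.195, "z": -0.08, "spin": 0},
  ],
)

```text
time_s: 4.7
tcp_pos: [0.6463, 0.0375, 0.1013]
eef_rot: [179.9, -0.0, -93.0]
contact_force: [0.0, -0.7, 0.4]
gripper_width: 0.026
gripper_force: 14.8
```

```bash
python3 g.py .647,.038,.033,-93 .647,.038,.0293,-93;  python3 - <<'E'
from plant import cams
import cv2,numpy as np
a=cams.capture("top")["pixels"][100:200,250:380,::-1];b=cams.capture("side")["pixels"][150:250,310:440,::-1]
cv2.imwrite("pics/s2.png",cv2.resize(np.hstack([a,b]),None,fx=3,fy=3,interpolation=cv2.INTER_CUBIC))
E
```

```text
t 4.7 pos [0.6463 0.0375 0.1013] rot [179.9  -0.  -93. ] w 0.026 j6 -24
(0.647, 0.038, 0.033, -93.0) x -0.0005 y -0.0007 z 0.0683 spin 0.000
(0.647, 0.038, 0.0293, -93.0) x -0.0005 y -0.0007 z 0.0720 spin 0.000
```

View pics/s2.png

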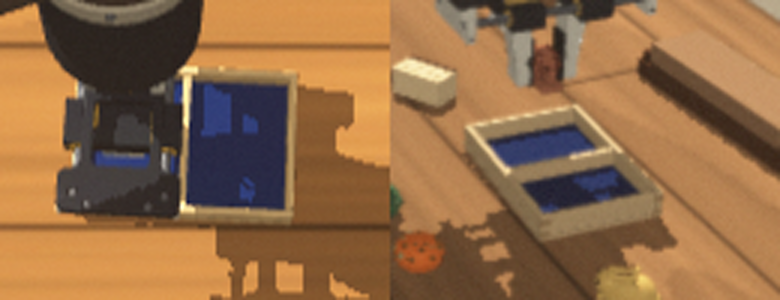

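The snail hangs upright between the jaws at crop (545,65), over the left compartment. I'll lower it gently.

>>> drive_tool(
  rows=[
    {"fingers": -0.6, "x": 0, "y": 0, "z": 0.03, "spin": 0},
    {"fingers": -0.6, "x": 0, "y": 0, "z": 0.055, "spin": 0},
    {"fingers": -0.6, "x": 0, "y": 0, "z": 0.065, "spin": 0},
    {"fingers": -0.6, "x": 0, "y": 0, "z": 0.068, "spin": 0},
    {"fingers": -0.6, "x": 0, "y": 0, "z": 0.07, "spin": 0},
    {"fingers": -0.6, "x": 0, "y": 0, "z": 0.071, "spin": 0},
    {"fingers": -0.6, "x": 0, "y": 0, "z": 0.072, "spin": 0},
    {"fingers": -0.6, "x": 0, "y": 0, "z": 0.072, "spin": 0},
  ],
)

```text
time_s: 5.8
tcp_pos: [0.6472, 0.038, 0.03]
eef_rot: [-180.0, 0.0, -93.0]
contact_force: [-0.6, 0.5, -0.1]
gripper_width: 0.0263
gripper_force: 14.8
```

Not touching yet, so I'll creep down until the force shows.

>>> drive_tool(
  rows=[
    {"fingers": -0.6, "x": 0, "y": 0, "z": 0.0005, "spin": 0},
    {"fingers": -0.6, "x": 0, "y": 0, "z": 0.001, "spin": 0},
    {"fingers": -0.6, "x": 0, "y": 0, "z": 0.001, "spin": 0},
    {"fingers": -0.6, "x": 0, "y": 0, "z": 0.001, "spin": 0},
  ],
)

```text
time_s: 6.3
tcp_pos: [0.6472, 0.038, 0.0294]
eef_rot: [-180.0, 0.0, -93.0]
contact_force: [-2.1, 0.9, 6.1]
gripper_width: 0.0259
gripper_force: 14.8
```

>>> drive_tool(
  rows=[
    {"fingers": -0.3, "x": 0, "y": 0, "z": 0, "spin": 0},
    {"fingers": -0.1, "x": 0, "y": 0, "z": 0, "spin": 0},
    {"fingers": 0.05, "x": 0, "y": 0, "z": 0, "spin": 0},
    {"fingers": 0.05, "x": 0, "y": 0, "z": 0, "spin": 0},
    {"fingers": 0.05, "x": 0, "y": 0, "z": -0.01, "spin": 0},
    {"fingers": 0.05, "x": 0, "y": 0, "z": -0.03, "spin": 0},
    {"fingers": 0.05, "x": 0, "y": 0, "z": -0.07, "spin": 0},
    {"fingers": 0.05, "x": 0, "y": 0, "z": -0.12, "spin": 0},
    {"fingers": 0.05, "x": 0, "y": 0, "z": -0.12, "spin": 0},
  ],
)

```text
time_s: 7.42
tcp_pos: [0.65, 0.0385, 0.1547]
eef_rot: [-179.5, 0.1, -92.9]
contact_force: [-0.4, 0.2, -0.0]
gripper_width: 0.0461
gripper_force: 0.0
```

```bash
python3 g.py .603,-.195,.13,-37 .603,-.195,.08,-37 .603,-.195,.022,-37
```

```text
t 7.42 pos [0.65   0.0385 0.1547] rot [-1.795e+02  1.000e-01 -9.290e+01] w 0.0461 j6 -24
(0.603, -0.195, 0.13, -37.0) x 0.2356 y 0.0349 z 0.0247 spin -0.976
(0.603, -0.195, 0.08, -37.0) x 0.2356 y 0.0349 z 0.0747 spin -0.976
(0.603, -0.195, 0.022, -37.0) x 0.2356 y 0.0349 z 0.1327 spin -0.976
```

>>> drive_tool(
  rows=[
    {"fingers": 0.3, "x": 0.236, "y": 0.035, "z": 0.025, "spin": -0.976},
    {"fingers": 0.3, "x": 0.236, "y": 0.035, "z": 0.025, "spin": -0.976},
    {"fingers": 0.3, "x": 0.236, "y": 0.035, "z": 0.025, "spin": -0.976},
    {"fingers": 0.3, "x": 0.236, "y": 0.035, "z": 0.025, "spin": -0.976},
    {"fingers": 0.3, "x": 0.236, "y": 0.035, "z": 0.025, "spin": -0.976},
    {"fingers": 0.3, "x": 0.236, "y": 0.035, "z": 0.025, "spin": -0.976},
    {"fingers": 0.3, "x": 0.236, "y": 0.035, "z": 0.06, "spin": -0.976},
    {"fingers": 0.3, "x": 0.236, "y": 0.035, "z": 0.06, "spin": -0.976},
    {"fingers": 0.3, "x": 0.236, "y": 0.035, "z": 0.06, "spin": -0.976},
  ],
)

```text
time_s: 8.55
tcp_pos: [0.6003, -0.196, 0.0896]
eef_rot: [180.0, -0.0, -37.0]
contact_force: [0.6, 0.9, 0.8]
gripper_width: 0.0572
gripper_force: 0.0
```

```bash
python3 g.py .603,-.195,.022,-37;  python3 - <<'E'
from plant import cams
import cv2,numpy as np
a=cams.capture("top")["pixels"][100:200,270:440,::-1];b=cams.capture("side")["pixels"][150:270,310:440,::-1]
a=cv2.resize(a,(510,300));b=cv2.resize(b,(282,260));b=np.vstack([b,np.zeros((40,282,3),np.uint8)])
cv2.imwrite("pics/s3.png",np.hstack([a,b]))
E
```

```text
t 8.55 pos [ 0.6003 -0.196   0.0896] rot [180.  -0. -37.] w 0.0572 j6 53
(0.603, -0.195, 0.022, -37.0) x 0.0015 y -0.0024 z 0.0676 spin -0.001
```

View pics/s3.png

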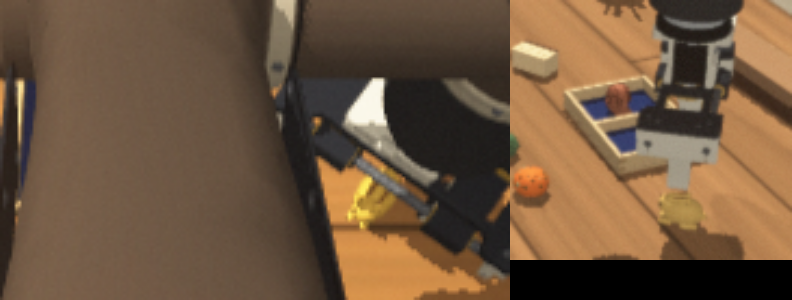

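The snail stands upright in the far compartment (618,100), and the open jaws straddle the rabbit (375,205). I'll go down and grip.

>>> drive_tool(
  rows=[
    {"fingers": 0.3, "x": 0.002, "y": -0.002, "z": 0.03, "spin": 0},
    {"fingers": 0.3, "x": 0.002, "y": -0.002, "z": 0.055, "spin": 0},
    {"fingers": 0.3, "x": 0.002, "y": -0.002, "z": 0.067, "spin": 0},
    {"fingers": 0.3, "x": 0.002, "y": -0.002, "z": 0.067, "spin": 0},
    {"fingers": -0.6, "x": 0.002, "y": -0.002, "z": 0.067, "spin": 0},
    {"fingers": -0.6, "x": 0.002, "y": -0.002, "z": 0.067, "spin": 0},
    {"fingers": -0.6, "x": 0.002, "y": -0.002, "z": 0.067, "spin": 0},
    {"fingers": -0.6, "x": 0.002, "y": -0.002, "z": 0.067, "spin": 0},
    {"fingers": -0.6, "x": 0.002, "y": -0.002, "z": 0.067, "spin": 0},
  ],
)

```text
time_s: 9.78
tcp_pos: [0.603, -0.1955, 0.0224]
eef_rot: [-180.0, -0.0, -37.0]
contact_force: [-1.1, 1.6, 5.8]
gripper_width: 0.0295
gripper_force: 14.9
```

```bash
python3 g.py .643,-.046,.10,-93
```

```text
t 9.78 pos [ 0.603  -0.1955  0.0224] rot [-180.   -0.  -37.] w 0.0295 j6 53
(0.643, -0.046, 0.1, -93.0) x -0.0582 y -0.1434 z -0.0776 spin 0.977
```

>>> drive_tool(
  rows=[
    {"fingers": -0.6, "x": 0, "y": 0, "z": -0.04, "spin": 0},
    {"fingers": -0.6, "x": 0, "y": 0, "z": -0.08, "spin": 0},
    {"fingers": -0.6, "x": -0.058, "y": -0.143, "z": -0.08, "spin": 0.977},
    {"fingers": -0.6, "x": -0.058, "y": -0.143, "z": -0.08, "spin": 0.977},
    {"fingers": -0.6, "x": -0.058, "y": -0.143, "z": -0.08, "spin": 0.977},
    {"fingers": -0.6, "x": -0.058, "y": -0.143, "z": -0.08, "spin": 0.977},
    {"fingers": -0.6, "x": -0.058, "y": -0.143, "z": -0.08, "spin": 0.977},
    {"fingers": -0.6, "x": -0.058, "y": -0.143, "z": -0.08, "spin": 0.977},
    {"fingers": -0.6, "x": -0.058, "y": -0.143, "z": -0.08, "spin": 0.977},
    {"fingers": -0.6, "x": -0.058, "y": -0.143, "z": -0.08, "spin": 0.977},
  ],
)

```text
time_s: 11.02
tcp_pos: [0.6425, -0.0465, 0.1016]
eef_rot: [180.0, -0.0, -93.0]
contact_force: [0.7, 0.6, -0.6]
gripper_width: 0.03
gripper_force: 15.0
```

```bash
python3 g.py .643,-.046,.0294,-93
```

```text
t 11.03 pos [ 0.6425 -0.0465  0.1016] rot [180.  -0. -93.] w 0.03 j6 -16
(0.643, -0.046, 0.0294, -93.0) x -0.0005 y -0.0005 z 0.0722 spin 0.001
```

>>> drive_tool(
  rows=[
    {"fingers": -0.6, "x": 0, "y": 0, "z": 0.03, "spin": 0},
    {"fingers": -0.6, "x": 0, "y": 0, "z": 0.055, "spin": 0},
    {"fingers": -0.6, "x": 0, "y": 0, "z": 0.065, "spin": 0},
    {"fingers": -0.6, "x": 0, "y": 0, "z": 0.069, "spin": 0},
    {"fingers": -0.6, "x": 0, "y": 0, "z": 0.071, "spin": 0},
    {"fingers": -0.6, "x": 0, "y": 0, "z": 0.072, "spin": 0},
    {"fingers": -0.6, "x": 0, "y": 0, "z": 0.073, "spin": 0},
    {"fingers": -0.6, "x": 0, "y": 0, "z": 0.073, "spin": 0},
    {"fingers": -0.6, "x": 0, "y": 0, "z": 0.073, "spin": 0},
  ],
)

```text
time_s: 12.15
tcp_pos: [0.643, -0.0464, 0.0294]
eef_rot: [-179.9, 0.0, -93.0]
contact_force: [-0.7, 0.8, 4.3]
gripper_width: 0.03
gripper_force: 15.0
```

Contact at 4 N, so I'll release and go up.

>>> drive_tool(
  rows=[
    {"fingers": -0.2, "x": 0, "y": 0, "z": 0, "spin": 0},
    {"fingers": 0, "x": 0, "y": 0, "z": 0, "spin": 0},
    {"fingers": 0.1, "x": 0, "y": 0, "z": 0, "spin": 0},
    {"fingers": 0.1, "x": 0, "y": 0, "z": 0, "spin": 0},
    {"fingers": 0.1, "x": 0, "y": 0, "z": -0.01, "spin": 0},
    {"fingers": 0.1, "x": 0, "y": 0, "z": -0.03, "spin": 0},
    {"fingers": 0.1, "x": 0, "y": 0, "z": -0.07, "spin": 0},
    {"fingers": 0.1, "x": 0, "y": 0, "z": -0.12, "spin": 0},
    {"fingers": 0.1, "x": 0, "y": 0, "z": -0.12, "spin": 0},
    {"fingers": 0.1, "x": 0, "y": 0, "z": -0.12, "spin": 0},
  ],
)

```text
time_s: 13.4
tcp_pos: [0.6425, -0.0464, 0.1495]
eef_rot: [-179.9, 0.0, -93.1]
contact_force: [-0.6, -0.2, 0.2]
gripper_width: 0.0481
gripper_force: 0.0
```

```bash
python3 g.py .601,.197,.13,-60
```

```text
t 13.4 pos [ 0.6425 -0.0464  0.1495] rot [-179.9    0.   -93.1] w 0.0481 j6 -16
(0.601, 0.197, 0.13, -60.0) x -0.2408 y 0.0544 z 0.0195 spin -0.577
```

>>> drive_tool(
  rows=[
    {"fingers": 0.4, "x": -0.241, "y": 0.054, "z": 0.02, "spin": -0.577},
    {"fingers": 0.4, "x": -0.241, "y": 0.054, "z": 0.02, "spin": -0.577},
    {"fingers": 0.4, "x": -0.241, "y": 0.054, "z": 0.02, "spin": -0.577},
    {"fingers": 0.4, "x": -0.241, "y": 0.054, "z": 0.02, "spin": -0.577},
    {"fingers": 0.4, "x": -0.241, "y": 0.054, "z": 0.02, "spin": -0.577},
    {"fingers": 0.4, "x": -0.241, "y": 0.054, "z": 0.02, "spin": -0.577},
    {"fingers": 0.4, "x": -0.241, "y": 0.054, "z": 0.07, "spin": -0.577},
    {"fingers": 0.4, "x": -0.241, "y": 0.054, "z": 0.07, "spin": -0.577},
    {"fingers": 0.4, "x": -0.241, "y": 0.054, "z": 0.07, "spin": -0.577},
  ],
)

```text
time_s: 14.52
tcp_pos: [0.6022, 0.1961, 0.0798]
eef_rot: [-180.0, -0.0, -60.0]
contact_force: [0.8, 0.8, 0.6]
gripper_width: 0.0617
gripper_force: 0.0
```

```bash
python3 g.py .601,.197,.0215,-60;  python3 - <<'E'
from plant import cams
import cv2,numpy as np
a=cams.capture("top")["pixels"][100:220,200:380,::-1];b=cams.capture("side")["pixels"][120:240,270:420,::-1]
cv2.imwrite("pics/s4.png",cv2.resize(np.hstack([a,b]),None,fx=2.4,fy=2.4,interpolation=cv2.INTER_CUBIC))
E
```

```text
t 14.53 pos [0.6022 0.1961 0.0798] rot [-180.   -0.  -60.] w 0.0617 j6 -6
(0.601, 0.197, 0.0215, -60.0) x -0.0014 y 0.0006 z 0.0583 spin -0.001
```

View pics/s4.png

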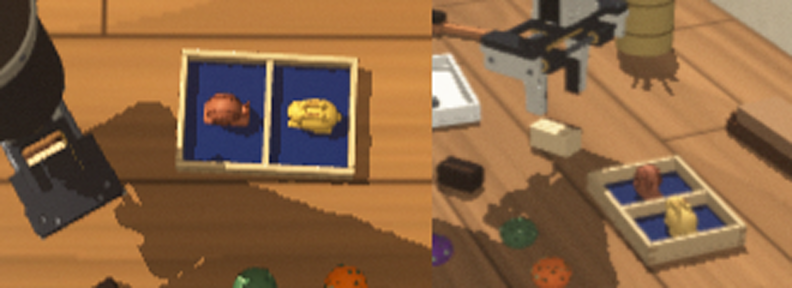

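Both carvings stand upright, the snail at (227,110) and the rabbit at (315,115), one to a compartment. The maple lies between the jaws (45,150).

>>> drive_tool(
  rows=[
    {"fingers": 0.4, "x": -0.001, "y": 0, "z": 0.025, "spin": 0},
    {"fingers": 0.4, "x": -0.001, "y": 0, "z": 0.048, "spin": 0},
    {"fingers": 0.4, "x": -0.001, "y": 0, "z": 0.058, "spin": 0},
    {"fingers": 0.4, "x": -0.001, "y": 0, "z": 0.058, "spin": 0},
    {"fingers": -0.5, "x": -0.001, "y": 0, "z": 0.058, "spin": 0},
    {"fingers": -0.5, "x": -0.001, "y": 0, "z": 0.058, "spin": 0},
    {"fingers": -0.5, "x": -0.001, "y": 0, "z": 0.058, "spin": 0},
    {"fingers": -0.5, "x": -0.001, "y": 0, "z": 0.058, "spin": 0},
    {"fingers": -0.5, "x": -0.001, "y": 0, "z": 0.058, "spin": 0},
  ],
)

```text
time_s: 15.75
tcp_pos: [0.6011, 0.1981, 0.0212]
eef_rot: [-180.0, -0.0, -60.0]
contact_force: [-1.3, -0.4, 4.9]
gripper_width: 0.0318
gripper_force: 15.0
```

```bash
python3 g.py .601,.197,.12,-60 .58,-.1,.12,-60 .520,-.357,.12,-93
```

```text
t 15.75 pos [0.6011 0.1981 0.0212] rot [-180.   -0.  -60.] w 0.0318 j6 -6
(0.601, 0.197, 0.12, -60.0) x 0.0009 y 0.0006 z -0.0988 spin 0.001
(0.58, -0.1, 0.12, -60.0) x 0.2475 y 0.1674 z -0.0988 spin 0.001
(0.52, -0.357, 0.12, -93.0) x 0.4399 y 0.3480 z -0.0988 spin 0.577
```

>>> drive_tool(
  rows=[
    {"fingers": -0.5, "x": 0, "y": 0, "z": -0.05, "spin": 0},
    {"fingers": -0.5, "x": 0, "y": 0, "z": -0.099, "spin": 0},
    {"fingers": -0.5, "x": 0.5075, "y": 0.3913, "z": -0.099, "spin": 0.577},
    {"fingers": -0.5, "x": 0.5075, "y": 0.3913, "z": -0.099, "spin": 0.577},
    {"fingers": -0.5, "x": 0.5075, "y": 0.3913, "z": -0.099, "spin": 0.577},
    {"fingers": -0.5, "x": 0.5075, "y": 0.3913, "z": -0.099, "spin": 0.577},
    {"fingers": -0.5, "x": 0.5075, "y": 0.3913, "z": -0.099, "spin": 0.577},
    {"fingers": -0.5, "x": 0.5075, "y": 0.3913, "z": -0.099, "spin": 0.577},
    {"fingers": -0.5, "x": 0.5075, "y": 0.3913, "z": -0.099, "spin": 0.577},
    {"fingers": -0.5, "x": 0.5075, "y": 0.3913, "z": -0.099, "spin": 0.577},
  ],
)

```text
time_s: 17.0
tcp_pos: [0.5343, -0.2995, 0.1198]
eef_rot: [-180.0, 0.0, -93.0]
contact_force: [1.5, 0.5, -0.4]
gripper_width: 0.0316
gripper_force: 15.0
```

```bash
python3 g.py .516,-.437,.09,-93
```

```text
t 17.0 pos [ 0.5343 -0.2995  0.1198] rot [-180.    0.  -93.] w 0.0316 j6 8
(0.516, -0.437, 0.09, -93.0) x 0.1382 y 0.0110 z 0.0298 spin -0.000
```

>>> drive_tool(
  rows=[
    {"fingers": -0.5, "x": 0.138, "y": 0.011, "z": 0, "spin": 0},
    {"fingers": -0.5, "x": 0.138, "y": 0.011, "z": 0, "spin": 0},
    {"fingers": -0.5, "x": 0.138, "y": 0.011, "z": 0, "spin": 0},
    {"fingers": -0.5, "x": 0.138, "y": 0.011, "z": 0.03, "spin": 0},
    {"fingers": -0.5, "x": 0.138, "y": 0.011, "z": 0.03, "spin": 0},
    {"fingers": -0.5, "x": 0.138, "y": 0.011, "z": 0.03, "spin": 0},
  ],
)

```text
time_s: 17.75
tcp_pos: [0.5169, -0.4346, 0.0905]
eef_rot: [-180.0, -0.0, -93.0]
contact_force: [0.0, -0.1, -0.1]
gripper_width: 0.0318
gripper_force: 15.0
```

```bash
python3 g.py .516,-.437,.0272,-93;  python3 - <<'E'
from plant import cams
import cv2,numpy as np
a=cams.capture("top")["pixels"][130:260,420:560,::-1];b=cams.capture("side")["pixels"][210:340,330:470,::-1]
cv2.imwrite("pics/s5.png",cv2.resize(np.hstack([a,b]),None,fx=2.8,fy=2.8,interpolation=cv2.INTER_CUBIC))
E
```

```text
t 17.75 pos [ 0.5169 -0.4346  0.0905] rot [-180.   -0.  -93.] w 0.0318 j6 21
(0.516, -0.437, 0.0272, -93.0) x 0.0025 y 0.0008 z 0.0633 spin 0.000
```

View pics/s5.png

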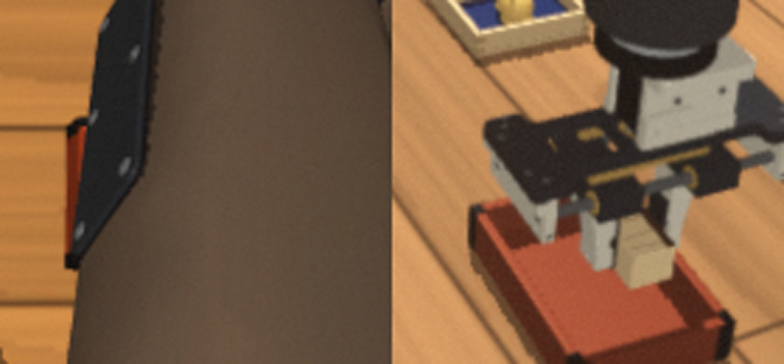

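The maple is held level at (645,250), over the robot-right half of the box. I'll lower it.

>>> drive_tool(
  rows=[
    {"fingers": -0.5, "x": 0.001, "y": 0.001, "z": 0.03, "spin": 0},
    {"fingers": -0.5, "x": 0.001, "y": 0.001, "z": 0.05, "spin": 0},
    {"fingers": -0.5, "x": 0.001, "y": 0.001, "z": 0.058, "spin": 0},
    {"fingers": -0.5, "x": 0.001, "y": 0.001, "z": 0.061, "spin": 0},
    {"fingers": -0.5, "x": 0.001, "y": 0.001, "z": 0.0625, "spin": 0},
    {"fingers": -0.5, "x": 0.001, "y": 0.001, "z": 0.0635, "spin": 0},
    {"fingers": -0.5, "x": 0.001, "y": 0.001, "z": 0.0645, "spin": 0},
    {"fingers": -0.5, "x": 0.001, "y": 0.001, "z": 0.0645, "spin": 0},
    {"fingers": -0.5, "x": 0.001, "y": 0.001, "z": 0.0645, "spin": 0},
  ],
)

```text
time_s: 18.98
tcp_pos: [0.5159, -0.4361, 0.0273]
eef_rot: [-179.9, -0.1, -93.0]
contact_force: [-1.2, 3.4, 8.3]
gripper_width: 0.0318
gripper_force: 15.0
```

>>> drive_tool(
  rows=[
    {"fingers": -0.15, "x": 0, "y": 0, "z": 0, "spin": 0},
    {"fingers": 0.05, "x": 0, "y": 0, "z": 0, "spin": 0},
    {"fingers": 0.12, "x": 0, "y": 0, "z": 0, "spin": 0},
    {"fingers": 0.12, "x": 0, "y": 0, "z": 0, "spin": 0},
    {"fingers": 0.12, "x": 0, "y": 0, "z": -0.01, "spin": 0},
    {"fingers": 0.12, "x": 0, "y": 0, "z": -0.03, "spin": 0},
    {"fingers": 0.12, "x": 0, "y": 0, "z": -0.07, "spin": 0},
    {"fingers": 0.12, "x": 0, "y": 0, "z": -0.12, "spin": 0},
    {"fingers": 0.12, "x": 0, "y": 0, "z": -0.12, "spin": 0},
    {"fingers": 0.12, "x": 0, "y": 0, "z": -0.12, "spin": 0},
  ],
)

```text
time_s: 20.23
tcp_pos: [0.5153, -0.4356, 0.1458]
eef_rot: [-180.0, 0.0, -93.0]
contact_force: [0.9, 0.1, -0.6]
gripper_width: 0.0491
gripper_force: 0.0
```

```bash
python3 g.py .55,-.1,.14,-80 .460,.1545,.13,-55
```

```text
t 20.23 pos [ 0.5153 -0.4356  0.1458] rot [-180.    0.  -93.] w 0.0491 j6 21
(0.55, -0.1, 0.14, -80.0) x -0.3370 y -0.0168 z 0.0058 spin -0.228
(0.46, 0.1545, 0.13, -55.0) x -0.5864 y 0.0866 z 0.0158 spin -0.664
```

>>> drive_tool(
  rows=[
    {"fingers": 0.4, "x": -0.586, "y": 0.087, "z": 0.016, "spin": -0.664},
    {"fingers": 0.4, "x": -0.586, "y": 0.087, "z": 0.016, "spin": -0.664},
    {"fingers": 0.4, "x": -0.586, "y": 0.087, "z": 0.016, "spin": -0.664},
    {"fingers": 0.4, "x": -0.586, "y": 0.087, "z": 0.016, "spin": -0.664},
    {"fingers": 0.4, "x": -0.586, "y": 0.087, "z": 0.016, "spin": -0.664},
    {"fingers": 0.4, "x": -0.586, "y": 0.087, "z": 0.016, "spin": -0.664},
    {"fingers": 0.4, "x": -0.586, "y": 0.087, "z": 0.016, "spin": -0.664},
    {"fingers": 0.4, "x": -0.586, "y": 0.087, "z": 0.016, "spin": -0.664},
    {"fingers": 0.4, "x": -0.586, "y": 0.087, "z": 0.016, "spin": -0.664},
    {"fingers": 0.4, "x": -0.586, "y": 0.087, "z": 0.016, "spin": -0.664},
  ],
)

```text
time_s: 21.48
tcp_pos: [0.4585, 0.1564, 0.1285]
eef_rot: [179.9, -0.0, -54.8]
contact_force: [0.1, -0.5, -0.4]
gripper_width: 0.0612
gripper_force: 0.0
```

```bash
python3 g.py .460,.1545,.08,-55
```

```text
t 21.48 pos [0.4585 0.1564 0.1285] rot [179.9  -0.  -54.8] w 0.0612 j6 -7
(0.46, 0.1545, 0.08, -55.0) x 0.0024 y -0.0001 z 0.0485 spin 0.003
```

Run:
```python
from plant import cams
import cv2,numpy as np
a=cams.capture("top")["pixels"];b=cams.capture("side")["pixels"]
f=lambda p,x,y:cv2.resize(np.ascontiguousarray(p[y:y+80,x:x+110,::-1]),None,fx=3,fy=3,interpolation=cv2.INTER_CUBIC)
cv2.imwrite("pics/s6.png",np.hstack([np.vstack([f(a,190,190),f(a,430,160)]),np.vstack([f(b,240,140),f(b,345,265)])]))
```

View pics/s6.png

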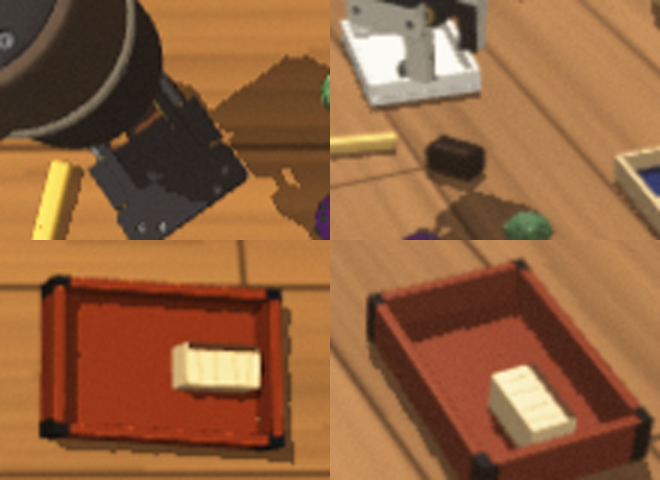

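The maple lies flat in the right part of the box (217,367), and its left half is free. The jaws are above the ebony, so I'll go down and grip.

>>> drive_tool(
  rows=[
    {"fingers": 0.4, "x": 0.002, "y": 0, "z": 0.05, "spin": 0},
    {"fingers": 0.4, "x": 0.002, "y": 0, "z": 0.08, "spin": 0},
    {"fingers": 0.4, "x": 0.002, "y": 0, "z": 0.1, "spin": 0},
    {"fingers": 0.4, "x": 0.002, "y": 0, "z": 0.107, "spin": 0},
    {"fingers": 0.4, "x": 0.002, "y": 0, "z": 0.107, "spin": 0},
    {"fingers": -0.5, "x": 0.002, "y": 0, "z": 0.107, "spin": 0},
    {"fingers": -0.5, "x": 0.002, "y": 0, "z": 0.107, "spin": 0},
    {"fingers": -0.5, "x": 0.002, "y": 0, "z": 0.107, "spin": 0},
    {"fingers": -0.5, "x": 0.002, "y": 0, "z": 0.107, "spin": 0},
    {"fingers": -0.5, "x": 0.002, "y": 0, "z": 0.107, "spin": 0},
  ],
)

```text
time_s: 22.82
tcp_pos: [0.461, 0.1525, 0.0227]
eef_rot: [-180.0, -0.0, -55.0]
contact_force: [-1.0, -0.5, 5.1]
gripper_width: 0.0298
gripper_force: 15.0
```

```bash
python3 g.py .521,-.354,.12,-93
```

```text
t 22.82 pos [0.461  0.1525 0.0227] rot [-180.   -0.  -55.] w 0.0298 j6 -7
(0.521, -0.354, 0.12, -93.0) x 0.4493 y 0.2415 z -0.0973 spin 0.664
```

>>> drive_tool(
  rows=[
    {"fingers": -0.5, "x": 0, "y": 0, "z": -0.05, "spin": 0},
    {"fingers": -0.5, "x": 0, "y": 0, "z": -0.097, "spin": 0},
    {"fingers": -0.5, "x": 0.449, "y": 0.2415, "z": -0.097, "spin": 0.664},
    {"fingers": -0.5, "x": 0.449, "y": 0.2415, "z": -0.097, "spin": 0.664},
    {"fingers": -0.5, "x": 0.449, "y": 0.2415, "z": -0.097, "spin": 0.664},
    {"fingers": -0.5, "x": 0.449, "y": 0.2415, "z": -0.097, "spin": 0.664},
    {"fingers": -0.5, "x": 0.449, "y": 0.2415, "z": -0.097, "spin": 0.664},
    {"fingers": -0.5, "x": 0.449, "y": 0.2415, "z": -0.097, "spin": 0.664},
    {"fingers": -0.5, "x": 0.449, "y": 0.2415, "z": -0.097, "spin": 0.664},
    {"fingers": -0.5, "x": 0.449, "y": 0.2415, "z": -0.097, "spin": 0.664},
  ],
)

```text
time_s: 24.08
tcp_pos: [0.5191, -0.3462, 0.119]
eef_rot: [180.0, 0.0, -93.0]
contact_force: [2.8, 1.4, -1.0]
gripper_width: 0.0299
gripper_force: 15.0
```

```bash
python3 g.py .521,-.354,.12,-93
```

```text
t 24.07 pos [ 0.5191 -0.3462  0.119 ] rot [180.   0. -93.] w 0.0299 j6 13
(0.521, -0.354, 0.12, -93.0) x 0.0076 y -0.0023 z -0.0010 spin -0.001
```

>>> drive_tool(
  rows=[
    {"fingers": -0.5, "x": 0, "y": 0, "z": 0, "spin": 0},
    {"fingers": -0.5, "x": 0, "y": 0, "z": 0.03, "spin": 0},
    {"fingers": -0.5, "x": 0, "y": 0, "z": 0.03, "spin": 0},
    {"fingers": -0.5, "x": 0, "y": 0, "z": 0.03, "spin": 0},
  ],
)

```text
time_s: 24.58
tcp_pos: [0.5196, -0.3438, 0.0899]
eef_rot: [180.0, -0.0, -93.0]
contact_force: [1.5, 0.1, -1.4]
gripper_width: 0.0299
gripper_force: 15.0
```

```bash
python3 g.py .521,-.354,.0287,-93
```

```text
t 24.57 pos [ 0.5196 -0.3438  0.0899] rot [180.  -0. -93.] w 0.0299 j6 13
(0.521, -0.354, 0.0287, -93.0) x 0.0101 y -0.0019 z 0.0612 spin 0.000
```

>>> drive_tool(
  rows=[
    {"fingers": -0.5, "x": 0.01, "y": -0.001, "z": 0, "spin": 0},
    {"fingers": -0.5, "x": 0.01, "y": -0.001, "z": 0.03, "spin": 0},
    {"fingers": -0.5, "x": 0.01, "y": -0.001, "z": 0.05, "spin": 0},
    {"fingers": -0.5, "x": 0.01, "y": -0.001, "z": 0.056, "spin": 0},
    {"fingers": -0.5, "x": 0.01, "y": -0.001, "z": 0.059, "spin": 0},
    {"fingers": -0.5, "x": 0.01, "y": -0.001, "z": 0.0605, "spin": 0},
    {"fingers": -0.5, "x": 0.01, "y": -0.001, "z": 0.0615, "spin": 0},
    {"fingers": -0.5, "x": 0.01, "y": -0.001, "z": 0.0622, "spin": 0},
    {"fingers": -0.5, "x": 0.01, "y": -0.001, "z": 0.0622, "spin": 0},
    {"fingers": -0.5, "x": 0.01, "y": -0.001, "z": 0.0622, "spin": 0},
  ],
)

```text
time_s: 25.82
tcp_pos: [0.5203, -0.3545, 0.0288]
eef_rot: [-179.9, -0.0, -93.0]
contact_force: [-1.8, 1.5, 7.7]
gripper_width: 0.0298
gripper_force: 15.0
```

>>> drive_tool(
  rows=[
    {"fingers": -0.2, "x": 0, "y": 0, "z": 0, "spin": 0},
    {"fingers": 0, "x": 0, "y": 0, "z": 0, "spin": 0},
    {"fingers": 0.1, "x": 0, "y": 0, "z": 0, "spin": 0},
    {"fingers": 0.1, "x": 0, "y": 0, "z": 0, "spin": 0},
    {"fingers": 0.1, "x": 0, "y": 0, "z": -0.01, "spin": 0},
    {"fingers": 0.1, "x": 0, "y": 0, "z": -0.03, "spin": 0},
    {"fingers": 0.1, "x": 0, "y": 0, "z": -0.07, "spin": 0},
    {"fingers": 0.1, "x": 0, "y": 0, "z": -0.12, "spin": 0},
    {"fingers": 0.1, "x": 0, "y": 0, "z": -0.12, "spin": 0},
    {"fingers": 0.1, "x": 0, "y": 0, "z": -0.12, "spin": 0},
  ],
)

```text
time_s: 27.08
tcp_pos: [0.5197, -0.3541, 0.1477]
eef_rot: [-179.9, 0.0, -93.0]
contact_force: [-0.6, 0.2, -0.3]
gripper_width: 0.0481
gripper_force: 0.0
```

```bash
python3 g.py .4755,.010,.12,-93
```

```text
t 27.07 pos [ 0.5197 -0.3541  0.1477] rot [-179.9    0.   -93. ] w 0.0481 j6 13
(0.4755, 0.01, 0.12, -93.0) x -0.3613 y 0.0635 z 0.0277 spin -0.001
```

>>> drive_tool(
  rows=[
    {"fingers": 0.45, "x": -0.361, "y": 0.0635, "z": 0.028, "spin": -0.576},
    {"fingers": 0.45, "x": -0.361, "y": 0.0635, "z": 0.028, "spin": -0.576},
    {"fingers": 0.45, "x": -0.361, "y": 0.0635, "z": 0.028, "spin": -0.576},
    {"fingers": 0.45, "x": -0.361, "y": 0.0635, "z": 0.028, "spin": -0.576},
    {"fingers": 0.45, "x": -0.361, "y": 0.0635, "z": 0.028, "spin": -0.576},
    {"fingers": 0.45, "x": -0.361, "y": 0.0635, "z": 0.028, "spin": -0.576},
    {"fingers": 0.45, "x": -0.361, "y": 0.0635, "z": 0.028, "spin": -0.576},
    {"fingers": 0.45, "x": -0.361, "y": 0.0635, "z": 0.068, "spin": -0.576},
    {"fingers": 0.45, "x": -0.361, "y": 0.0635, "z": 0.068, "spin": -0.576},
    {"fingers": 0.45, "x": -0.361, "y": 0.0635, "z": 0.068, "spin": -0.576},
  ],
)

```text
time_s: 28.32
tcp_pos: [0.4756, 0.0089, 0.0795]
eef_rot: [179.9, -0.0, -60.1]
contact_force: [0.2, -0.2, 0.7]
gripper_width: 0.0636
gripper_force: 0.0
```

```bash
python3 g.py .4755,.010,.021,-60
python3 - <<'E'
from plant import cams
import cv2,numpy as np
a=cams.capture("top")["pixels"];b=cams.capture("side")["pixels"]
f=lambda p,x,y:cv2.resize(np.ascontiguousarray(p[y:y+80,x:x+110,::-1]),None,fx=3,fy=3,interpolation=cv2.INTER_CUBIC)
cv2.imwrite("pics/s7.png",np.hstack([np.vstack([f(a,260,190),f(a,430,160)]),np.vstack([f(b,260,170),f(b,345,265)])]))
E
```

```text
t 28.32 pos [0.4756 0.0089 0.0795] rot [179.9  -0.  -60.1] w 0.0636 j6 5
(0.4755, 0.01, 0.021, -60.0) x -0.0010 y -0.0004 z 0.0585 spin -0.001
```

View pics/s7.png

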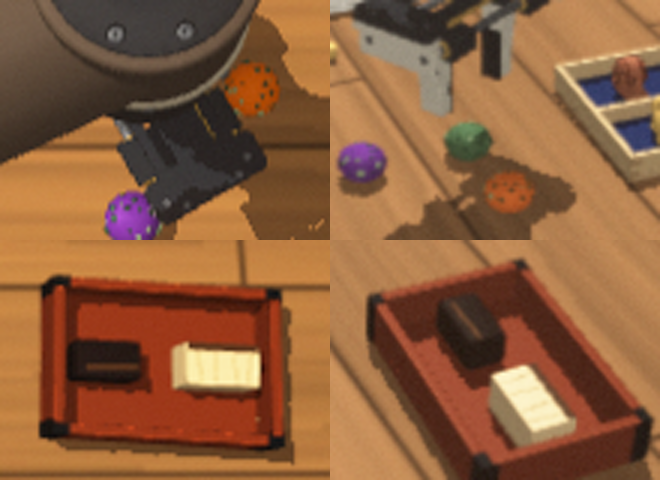

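Both offcuts lie flat and separate, the ebony at (105,360) and the maple at (217,367). The green stone sits between the open jaws (468,140). I'll grip it.

>>> drive_tool(
  rows=[
    {"fingers": 0.45, "x": -0.001, "y": 0, "z": 0.025, "spin": 0},
    {"fingers": 0.45, "x": -0.001, "y": 0, "z": 0.048, "spin": 0},
    {"fingers": 0.45, "x": -0.001, "y": 0, "z": 0.058, "spin": 0},
    {"fingers": 0.45, "x": -0.001, "y": 0, "z": 0.058, "spin": 0},
    {"fingers": -0.3, "x": -0.001, "y": 0, "z": 0.058, "spin": 0},
    {"fingers": -0.3, "x": -0.001, "y": 0, "z": 0.058, "spin": 0},
    {"fingers": -0.3, "x": -0.001, "y": 0, "z": 0.058, "spin": 0},
    {"fingers": -0.3, "x": -0.001, "y": 0, "z": 0.058, "spin": 0},
    {"fingers": -0.3, "x": -0.001, "y": 0, "z": 0.058, "spin": 0},
  ],
)

```text
time_s: 29.55
tcp_pos: [0.4754, 0.0106, 0.0216]
eef_rot: [-180.0, -0.0, -60.0]
contact_force: [-1.8, 0.1, 5.8]
gripper_width: 0.0409
gripper_force: 15.0
```

```bash
python3 g.py .495,.427,.12,-96
```

```text
t 29.55 pos [0.4754 0.0106 0.0216] rot [-180.   -0.  -60.] w 0.0409 j6 5
(0.495, 0.427, 0.12, -96.0) x -0.3509 y -0.2251 z -0.0984 spin 0.628
```

>>> drive_tool(
  rows=[
    {"fingers": -0.3, "x": 0, "y": 0, "z": -0.05, "spin": 0},
    {"fingers": -0.3, "x": 0, "y": 0, "z": -0.098, "spin": 0},
    {"fingers": -0.3, "x": -0.351, "y": -0.225, "z": -0.098, "spin": 0.628},
    {"fingers": -0.3, "x": -0.351, "y": -0.225, "z": -0.098, "spin": 0.628},
    {"fingers": -0.3, "x": -0.351, "y": -0.225, "z": -0.098, "spin": 0.628},
    {"fingers": -0.3, "x": -0.351, "y": -0.225, "z": -0.098, "spin": 0.628},
    {"fingers": -0.3, "x": -0.351, "y": -0.225, "z": -0.098, "spin": 0.628},
    {"fingers": -0.3, "x": -0.351, "y": -0.225, "z": -0.098, "spin": 0.628},
    {"fingers": -0.3, "x": -0.351, "y": -0.225, "z": -0.098, "spin": 0.628},
    {"fingers": -0.3, "x": -0.351, "y": -0.225, "z": -0.098, "spin": 0.628},
  ],
)

```text
time_s: 30.8
tcp_pos: [0.4942, 0.4306, 0.118]
eef_rot: [180.0, -0.0, -95.8]
contact_force: [-1.0, -1.5, -1.1]
gripper_width: 0.0405
gripper_force: 15.0
```

>>> drive_tool(
  rows=[
    {"fingers": -0.3, "x": 0, "y": 0, "z": 0, "spin": 0},
    {"fingers": -0.3, "x": 0, "y": 0, "z": 0.03, "spin": 0},
    {"fingers": -0.3, "x": 0, "y": 0, "z": 0.03, "spin": 0},
    {"fingers": -0.3, "x": 0, "y": 0, "z": 0.03, "spin": 0},
  ],
)

```text
time_s: 31.3
tcp_pos: [0.4951, 0.4263, 0.0901]
eef_rot: [-180.0, 0.0, -96.0]
contact_force: [-0.2, -0.2, 0.3]
gripper_width: 0.0407
gripper_force: 15.0
```

```bash
python3 g.py .495,.427,.0276,-96
python3 - <<'E'
from plant import cams
import cv2,numpy as np
a=cams.capture("top")["pixels"];b=cams.capture("side")["pixels"]
f=lambda p,x,y:cv2.resize(np.ascontiguousarray(p[y:y+100,x:x+120,::-1]),None,fx=3,fy=3,interpolation=cv2.INTER_CUBIC)
cv2.imwrite("pics/s8.png",np.hstack([f(a,80,160),f(b,210,90)]))
E
```

```text
t 31.3 pos [0.4951 0.4263 0.0901] rot [-180.    0.  -96.] w 0.0407 j6 -64
(0.495, 0.427, 0.0276, -96.0) x -0.0006 y 0.0002 z 0.0625 spin -0.001
```

View pics/s8.png

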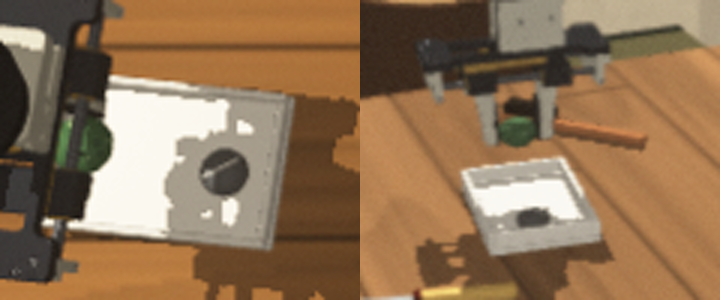

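The stone is held at (85,143), aligned with the dish and well clear of the pebble (224,170). I'll lower it.

>>> drive_tool(
  rows=[
    {"fingers": -0.3, "x": 0, "y": 0, "z": 0.03, "spin": 0},
    {"fingers": -0.3, "x": 0, "y": 0, "z": 0.048, "spin": 0},
    {"fingers": -0.3, "x": 0, "y": 0, "z": 0.056, "spin": 0},
    {"fingers": -0.3, "x": 0, "y": 0, "z": 0.06, "spin": 0},
    {"fingers": -0.3, "x": 0, "y": 0, "z": 0.0615, "spin": 0},
    {"fingers": -0.3, "x": 0, "y": 0, "z": 0.0625, "spin": 0},
    {"fingers": -0.3, "x": 0, "y": 0, "z": 0.0635, "spin": 0},
    {"fingers": -0.3, "x": 0, "y": 0, "z": 0.0635, "spin": 0},
    {"fingers": -0.3, "x": 0, "y": 0, "z": 0.0635, "spin": 0},
  ],
)

```text
time_s: 32.52
tcp_pos: [0.4949, 0.4273, 0.0276]
eef_rot: [-179.9, 0.1, -96.0]
contact_force: [-4.2, -1.7, 9.5]
gripper_width: 0.0408
gripper_force: 15.0
```

>>> drive_tool(
  rows=[
    {"fingers": 0, "x": 0, "y": 0, "z": 0, "spin": 0},
    {"fingers": 0.12, "x": 0, "y": 0, "z": 0, "spin": 0},
    {"fingers": 0.12, "x": 0, "y": 0, "z": 0, "spin": 0},
    {"fingers": 0.12, "x": 0, "y": 0, "z": 0, "spin": 0},
    {"fingers": 0.12, "x": 0, "y": 0, "z": -0.01, "spin": 0},
    {"fingers": 0.12, "x": 0, "y": 0, "z": -0.03, "spin": 0},
    {"fingers": 0.12, "x": 0, "y": 0, "z": -0.07, "spin": 0},
    {"fingers": 0.12, "x": 0, "y": 0, "z": -0.12, "spin": 0},
    {"fingers": 0.12, "x": 0, "y": 0, "z": -0.17, "spin": 0},
    {"fingers": 0.12, "x": 0, "y": 0, "z": -0.17, "spin": 0},
  ],
)

```text
time_s: 33.78
tcp_pos: [0.4963, 0.4288, 0.2017]
eef_rot: [-179.7, 0.4, -96.0]
contact_force: [-0.3, 0.5, 0.3]
gripper_width: 0.0487
gripper_force: 0.0
```

>>> drive_tool(
  rows=[
    {"fingers": 0.12, "x": -0.2, "y": 0, "z": 0, "spin": 0},
    {"fingers": 0.12, "x": -0.2, "y": 0, "z": 0, "spin": 0},
    {"fingers": 0.12, "x": -0.2, "y": 0, "z": 0, "spin": 0},
    {"fingers": 0.12, "x": -0.2, "y": 0, "z": 0, "spin": 0},
    {"fingers": 0.12, "x": -0.2, "y": 0, "z": 0, "spin": 0},
    {"fingers": 0.12, "x": -0.2, "y": 0, "z": 0, "spin": 0},
  ],
)

```text
time_s: 34.52
tcp_pos: [0.5157, 0.6247, 0.1959]
eef_rot: [180.0, -0.0, -96.0]
contact_force: [0.1, -0.3, 1.1]
gripper_width: 0.0492
gripper_force: 0.0
```

Run:
```python
from plant import cams
from h import *
a=cams.capture("top");q=blob(a,(0,0,30),(180,90,135),(142,206,166,228));M=cv2.moments(q)
print("pebble",cast(a,(M["m10"]/M["m00"],M["m01"]/M["m00"]),.016).round(4))
cv2.imwrite("pics/s9.png",np.ascontiguousarray(a["pixels"][90:270,:,::-1]))
```

```text
pebble [[0.4828 0.3462 0.016 ]]
```

View pics/s9.png

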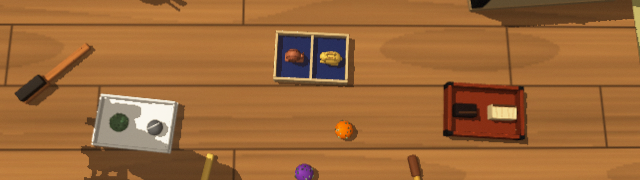

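All five pieces are in place: snail (294,57), rabbit (330,58), ebony (465,110), maple (502,113) and green stone (118,122). The pebble (154,128) hasn't moved, and the arm is clear.

```bash
python3 -c "
from plant import r
print(r.close_job())"
```

```text
the job is handed in; nothing more can be done
None
```

The job is handed in at about 35 s: the snail and rabbit stand upright in separate tray compartments, the maple and ebony lie flat and apart in the cedar box, and the green stone is in the white dish with the pebble unmoved; I don't have the judge's verdict.

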